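# Ink up the handheld date coder and take it in hand for coding crates

### The job

The bakery's handheld date coder stands in its dock without ink. Drop the black ink cartridge into the pocket in the coder's top until it sits fully home, and swing the steel latch lever across it until it is fully shut, with the coder still in its dock. Then draw the coder up out of the dock and hold it in the gripper with its lower end about 20 cm above the bench, clear of everything, tipped about 45 degrees over from upright (in whichever direction suits), ready to code the sloping side of a crate: finish while still holding it so, cartridge locked in, and leave the tape roll, the loaf tin and the dough scraper alone.

Things in the scene. Friction and masses are not known exactly. Their poses are not given: they have to be found in the camera images.
- dock: Fixed grey plastic dock: foot plate 150 x 100 x 8 mm with an open-topped upright box on it, inside 104 (its x) x 60 mm (its y), walls 6 mm, rim 53 mm and inner floor 8 mm above the bench. Origin: centre of its underside on the bench; z up. Its long x axis lies roughly across the robot's forward direction (yaw 60 to 120 degrees).
- coder: Date coder: white plastic block 100 (x) x 56 (y) x 110 mm (z), screen on its -y side, about 0.28 kg, loose. It stands in the dock, axes parallel, 2 mm play all round, lowest 45 mm inside, top 118 mm above the bench. Origin: centre of its underside. Flat sides, can be gripped across y (56 mm) above the rim. Pocket in its top and latch lever beside it: see those.
- pocket (a point): Centre of the mouth of the rectangular pocket in the coder's top (flush with the top, at coder x = -15, y = 0 mm): 54 (x) x 30 mm (y), 42 mm deep, 2 mm chamfer at the mouth. Axes parallel to the coder's.
- cartridge: Loose black cartridge, 60 g, upright on the bench: block 50 (x) x 26 (y) x 42 mm high with a grip fin on the middle of its top, 18 (x) x 20 (y) x 18 mm high. Origin: centre of its underside. Fits the pocket either way round, x along the coder's x, 2 mm play all round; home, its shoulders are flush with the coder's top. Gripping the fin along x keeps fingers clear of the lever.
- latch (a joint): Latch lever angle about its upright pivot, rad: 0 = shut, arm along the coder's -y over the cartridge's +x shoulder; start 1.35 to 1.75 = open, about along coder +x; stop at 1.8. Arm points along coder (sin, -cos) of it. Steel arm 46 x 8 mm, 2 to 8 mm above the coder's top; stays where left, under 1 N at its post moves it; passes only over a cartridge fully home.
- latch_pivot (a point): On the lever's pivot axis, 10 mm above the coder's top, at coder x = 2.5, y = 21.5 mm.
- latch_post (a point): Top centre of the upright round post on the lever, diameter 8 mm, 42 mm from the pivot; it rises from the arm (8 mm above the coder's top) to 22 mm above the coder's top. Push it sideways or pinch it to swing the lever.
- tape_roll: Bystander: cardboard-brown tape roll lying flat, 84 mm outside diameter, 25 mm high. Origin: centre of its underside.
- loaf_tin: Bystander: dark steel open loaf tin 110 (x) x 210 (y) x 75 mm high, beyond the dock. Origin: centre of its underside.
- scraper: Bystander: dough scraper lying flat, steel blade with a wooden handle along one edge, about 120 x 130 x 26 mm. Origin: on the bench under its middle.
Things that resemble listed ones, but are neither listed nor needed, are in the scene too. Several things have the shape of the cartridge; the one meant has the colours described above. What is shaped like the coder but yellow is not meant.

How it is judged:
On the way, in this order (a step that is already met when the one before it is completed fails the run):
1. the cartridge sits fully home in the coder's pocket, let go, the latch still open and the coder in its dock (z of cartridge in the frame of pocket below -0.0395 m and horizontal distance between cartridge and pocket below 0.005 m and contact force between the fingers and cartridge below 0.1 N and value of joint latch above 0.8 rad and z of coder in the frame of dock below 0.014 m), for 0.2 s.
2. the latch lever is swung shut over the cartridge, the coder still in its dock (value of joint latch below 0.15 rad and z of cartridge in the frame of pocket below -0.0395 m and z of coder in the frame of dock below 0.014 m), for 0.2 s.
3. the coder is drawn up clear out of its dock (z of coder in the frame of dock above 0.06 m), for 0.1 s.
At the end, for the whole second after the job is handed in: The gripper still holds the coder, at rest, the centre of its underside more than 110 mm above the bench, its upright axis tipped 30 to 60 degrees from vertical, touching neither dock nor any other object; the latch lever is within 0.15 rad of shut and the cartridge within about 4 mm of fully home (height (world z) of coder above 0.11 m and angle between coder's own z axis and vertical between 0.52 and 1.05 rad and contact force between the fingers and coder above 1 N and contact force between coder and dock below 0.05 N and contact force between coder and loaf_tin below 0.05 N and contact force between coder and scraper below 0.05 N and contact force between coder and tape_roll below 0.05 N and linear speed of coder below 0.03 m/s and value of joint latch below 0.15 rad and z of cartridge in the frame of pocket below -0.038 m and distance between cartridge and pocket below 0.048 m); the arm keeps its last pose, push and grip.
It fails at once if the tape roll, the loaf tin or the scraper is pushed more than 30 mm (distance of any of tape_roll, loaf_tin, scraper from where it was at the start of the episode above 0.03 m).
It also fails if it takes over 72 s, if anything falls off the work surface, if the arm or the gripper's body presses on something with over 40 N, if the wrist force passes 120 N, or if a joint passes its speed limit or range.

### The arm

A 6-joint arm with a two-finger parallel gripper is mounted at the origin on the work surface. World frame = base frame: x ahead of the robot, y to its left, z up, the work surface at z = 0. Lengths are in m, angles in rad, forces in N, time in s.
With the tool pointing down it reaches from about 0.3 to 0.875 m from the base axis. Payload 6.4 kg.
Tool frame: the origin (TCP) lies at the very end of the fingers, on their centre line; the grasp point (between the pads) lies 19 mm behind it; z points along the fingers, y is the line along which they close (so a half turn about z gives the same grasp; the last joint's range is limited). The gripper opens to 88 mm and grips with 3 to 60 N. Pads are 18 mm wide; open, the fingers measure 123 mm over their backs; the gripper's body (75 mm by 187 mm) begins 45 mm behind the grasp point.
Start: joints at [1.006, 0.181, 1.607, -0, 1.354, -0.206], TCP at [0.202, 0.538, 0.239] pointing down, gripper open.
Joint ranges: [-2.99, 2.99], [-0.89, 2.07], [0.3, 2.58], [-1.14, 4.28], [0, 2.63], [-3.12, 3.12]. Speed limits (rad/s): [2.57, 2.57, 3.01, 3.14, 3.14, 3.14].

### API

Orientations are given as a unit quaternion [x, y, z, w].
In Python, from bench import env, viewer, nets gives the robot as it stands. The module is installed in compiled form; this text tells all that it offers.
- The arm moves only by the tool send_rows, never from a script. Its argument "increments" is one flat list of numbers, 7 for each row, row after row: the shift along the tool's x, y, z as a fraction of full scale, then the turn, a rotation vector about the tool's x, y, z as a fraction of full scale, then the closure, from 0 (fully open) to 1 (shut). In form: [x, y, z, rx, ry, rz, jaw, x, y, z, rx, ry, rz, jaw, ...]. A call has exactly 5 rows; each row shifts and turns the commanded pose from where the row before left it, along the tool's axes as they then stand; what a row does not reach is not made up. Full scale, the value 1, is 0.025 m for a shift and 0.08 rad for a turn. A row lasts 1/12 s, in which the tool goes at most 41.7 mm and 7.16 degrees, less where a joint would pass 70% of its speed; a pose out of reach is approached as far as the arm can. A call with a number of a shift or a turn outside -1 to 1 is refused whole. A call with a gripper value outside its range is refused whole. The fingers move at their own pace and stop on an object; the grip force is fixed at half the most. Time passes only in rows, so rows that do not move let the fingers close, or fill a call up. It gives the time, the measured TCP pose, the force, the opening and the grip force at its end, in the units of the state.
- env.read_state(): the state, without advancing time (a new reading comes with each control period).
- viewer.capture(name): name is "scene" or "top"; returns a dict with "pixels" (480x640x3 uint8, red, green, blue), "range_z" (480x640 float32, m along the optical axis (not along the pixel's ray), 0 where there is no reading), "fx", "fy", "cx", "cy" (pixels), "R" (3x3) and "t" (3): a world point X has camera coordinates R X + t. Camera axes: x right, y down, z forward; pixel columns grow to the right and rows downward; lengths in m; the calibration is good to about 2 mm. A picture is of the moment at which its call begins.
- env.finish_job(): hands the job in; it is judged then, once.
Trained networks look in the newest picture that a camera, given by its name, has taken for a name from the list of things; names that differ only in an ending like _2 or _b are one class to them, and where a whole thing is asked for, a point or a joint stands for the part that bears it (a point fixed in the world has none). Each returns a list of dicts, best first, with "conf" (0 to 1); they miss things now and then, are a little off and sometimes report something else, mostly with a low value. They report only what shows in the picture. A call takes as long as a camera call. They do not tell look-alikes from the thing itself.
- nets.trace(camera, name): "pixels" (480x640 bool, what is visible of it).
- nets.spot_point(camera, name): "position" ([x, y, z] in m, in the coordinates of the camera as it stood for that picture, good to about 4 mm: a listed point, or the origin of a listed thing).
The state is a dict: "time": time; "q": joint angles; "joint_velocities": joint speeds; "tau": joint torques, N m; "tcp_pos": TCP position; "tcp_rot": TCP orientation; "force": force on the tool from outside, world axes, zero at the start; "ft_torque": the same for the moment, N m; "finger_gap": finger opening in m; "gripper_force": force on a finger pad.
Only numpy, scipy, OpenCV 4.12 (cv2) and the standard library are available. Lean on these libraries where they do the work, as an engineer would, in place of code of your own. Each camera call takes 0.05 s, during which the arm holds its last target. There are 200 camera calls.

## Working session

There is one attempt and no reset: what is moved stays moved. The work goes in short steps, Python scripts to look and compute and a tool call to move; the robot and the scene stay as the last step left them, time stands still between calls to the robot, and variables do not carry over. Pictures are saved under pics/ and viewed, at most 10 in all, crops included, and the job is handed in when it is done.

Besides the shell and the picture viewer there is one more tool, called after "Call:" as a command line: name --argument value ..., lists and objects as JSON in quotes. send_rows: Moves the arm, as the interface text tells. Its arguments: {"type":"object","properties":{"increments":{"type":"array","items":{"type":"number","minimum":-1,"maximum":1}}},"required":["increments"]}

```bash
mkdir -p pics; cat > h.py <<'E'
import numpy as np, cv2
from bench import env, viewer, nets
from scipy.spatial.transform import Rotation as Ro
def cap(n):
    return viewer.capture(n)
def save(c,f,crop=None,s=1):
    im=cv2.cvtColor(c["pixels"],cv2.COLOR_RGB2BGR)
    if crop: u0,v0,u1,v1=crop; im=im[v0:v1,u0:u1]
    if s!=1: im=cv2.resize(im,None,fx=s,fy=s,interpolation=cv2.INTER_CUBIC)
    cv2.imwrite(f,im)
def w(c,p): return np.array(c["R"]).T@(np.array(p)-np.array(c["t"]))
def px(c,X):
    p=np.array(c["R"])@np.array(X)+np.array(c["t"]); return np.array([c["fx"]*p[0]/p[2]+c["cx"],c["fy"]*p[1]/p[2]+c["cy"]])
def cloud(c):
    z=c["range_z"].astype(float); v,u=np.mgrid[:480,:640]
    P=np.stack([(u-c["cx"])/c["fx"]*z,(v-c["cy"])/c["fy"]*z,z],-1)
    return (P-np.array(c["t"]))@np.array(c["R"])   # R^T(P-t)
E
python3 - <<'E'
from h import *
np.set_printoptions(precision=4,suppress=True)
for n in ["scene","top"]:
    c=cap(n); save(c,f"pics/{n}0.png"); print(n,"campos",-np.array(c["R"]).T@c["t"])
    for k in ["dock","coder","pocket","cartridge","latch_pivot","latch_post","tape_roll","loaf_tin","scraper"]:
        for d in nets.spot_point(n,k)[:4]:
            X=w(c,d["position"]); print(k,round(d["conf"],2),X,px(c,X).astype(int))
s=env.read_state(); print(s)
E
```

```text
scene campos [1.1412 0.3794 1.2499]
dock 0.81 [0.5479 0.0691 0.0037] [373 252]
coder 0.79 [ 0.5067 -0.1225 -0.0077] [318 199]
coder 0.58 [0.5438 0.074  0.0067] [376 251]
pocket 0.75 [0.5519 0.0542 0.1178] [370 224]
pocket 0.74 [ 0.495  -0.1112  0.1155] [325 168]
pocket 0.21 [0.5155 0.1057 0.1386] [402 220]
pocket 0.2 [0.5484 0.0696 0.0021] [373 253]
cartridge 0.88 [ 0.4901 -0.3949  0.0046] [237 135]
latch_pivot 0.66 [0.5261 0.0675 0.1258] [383 217]
latch_pivot 0.61 [ 0.5235 -0.1104  0.1229] [317 174]
latch_pivot 0.48 [0.544  0.0711 0.0077] [375 251]
latch_pivot 0.2 [0.5164 0.1086 0.1394] [403 221]
latch_post 0.59 [ 0.4931 -0.1375  0.1358] [316 156]
latch_post 0.56 [0.5166 0.1071 0.1389] [402 221]
tape_roll 0.97 [0.486  0.2711 0.0021] [464 283]
loaf_tin 0.85 [ 0.7603  0.0233 -0.0005] [298 310]
loaf_tin 0.31 [ 0.4563 -0.3086  0.0027] [272 144]
scraper 0.93 [ 0.7024 -0.3112 -0.0028] [203 211]
top campos [ 0.5041 -0.0362  1.1136]
dock 0.84 [ 0.5464  0.0745 -0.0004] [265 281]
coder 0.78 [ 0.5089 -0.1208  0.0008] [362 299]
coder 0.63 [0.5439 0.0665 0.0068] [268 282]
pocket 0.96 [ 0.5007 -0
[... 414 characters left out ...]
] [166 312]
tape_roll 0.58 [ 0.7628  0.0197 -0.005 ] [292 175]
loaf_tin 0.79 [ 0.7625  0.0229 -0.0022] [290 175]
loaf_tin 0.34 [0.5495 0.0577 0.1117] [268 277]
scraper 0.65 [ 0.7083 -0.3148 -0.0012] [456 200]
{'time': 1.0, 'q': array([ 1.0057,  0.1808,  1.607 ,  0.    ,  1.3538, -0.2063]), 'joint_velocities': array([ 0.0003,  0.0006, -0.0003,  0.001 , -0.0013,  0.0005]), 'tau': array([  0.0008, -43.382 , -34.2183,   0.0705,   0.0306,   0.    ]), 'tcp_pos': array([0.2019, 0.5384, 0.2387]), 'tcp_rot': array([ 0.1784,  0.984 , -0.    , -0.    ]), 'force': array([-0.3907, -0.3338,  0.3408]), 'ft_torque': array([ 0.0288, -0.0192,  0.0066]), 'gripper_force': 0.0, 'finger_gap': 0.08850898668548252}
```

View pics/scene0.png

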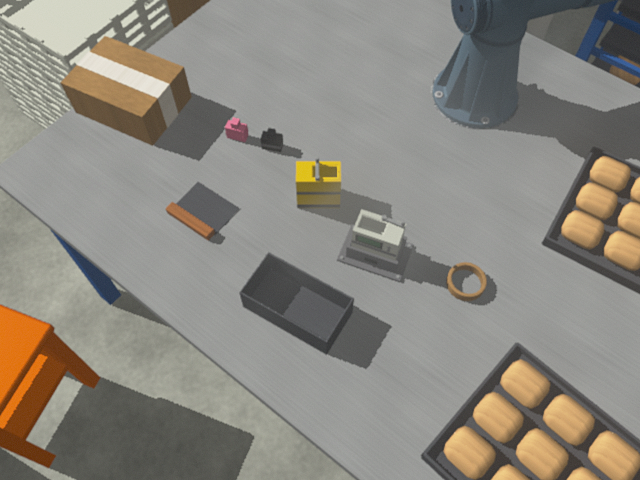

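View pics/top0.png

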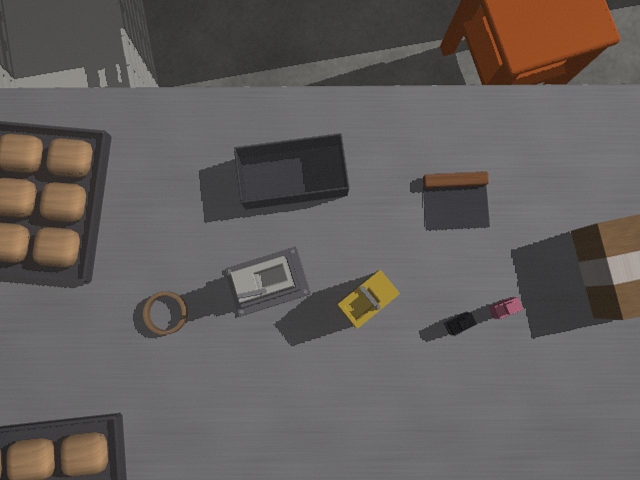

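The top picture has two cartridge-shaped things: black at (460,323) and pink at (505,308). I choose the black one. The white coder is in the dock at (265,280), with the yellow look-alike at (368,298). Next I fit the poses.

```bash
python3 - <<'E'
from h import *
np.set_printoptions(precision=4,suppress=True)
def rect(pts):
    (c,s,a)=cv2.minAreaRect((pts*1000).astype(np.float32)); return np.array(c),np.array(s),a
for n in ["top","scene"]:
    c=cap(n); P=cloud(c); im=c["pixels"].astype(int)
    X,Y,Z=P[...,0],P[...,1],P[...,2]; ok=c["range_z"]>0
    r=lambda x0,y0,d: ok&(abs(X-x0)<d)&(abs(Y-y0)<d)
    m=r(.546,.07,.09)&(Z>.112)&(Z<.1195); print(n,"coder top",m.sum(),np.median(Z[m]),rect(P[m][:,:2]))
    m=r(.546,.07,.11)&(Z>.004)&(Z<.014); print(" plate",rect(P[m][:,:2]))
    m=r(.546,.07,.11)&(Z>.122)&(Z<.15); print(" lever",m.sum(),P[m].mean(0), rect(P[m][:,:2]))
    m=r(.546,.07,.11)&(Z>.132)&(Z<.15); print(" post",m.sum(),P[m].mean(0))
    m=r(.4597,-.3077,.045)&(Z>.035)&(Z<.048); print(" cart",m.sum(),rect(P[m][:,:2]))
    m=r(.4597,-.3077,.045)&(Z>.012); print(" cartall",m.sum(),rect(P[m][:,:2]))
    m=r(.4597,-.3077,.045)&(Z>.052); print(" fin",m.sum(),P[m].mean(0),rect(P[m][:,:2]))
    m=r(.4901,-.3949,.045)&(Z>.035); print(" pink",m.sum(),P[m].mean(0))
    m=r(.76,.023,.16)&(Z>.07)&(Z<.08); print(" tin",rect(P[m][:,:2]))
    if n=="top":
        a=im[265:315,210:310]; b=im[298:348,410:510]
        q=np.hstack([a,b]).astype(np.uint8); cv2.imwrite("pics/crop1.png",cv2.resize(q[...,::-1],(800,200),interpolation=cv2.INTER_CUBIC))
E
```

```text
top coder top 1037 0.11659697213169178 (array([547.3468,  69.5878]), array([ 56.3828, 100.3994]), 17.338062286376953)
 plate (array([545.4449,  69.7283]), array([216.8078, 212.8675]), 1.1999536752700806)
 lever 135 [0.5222 0.0853 0.1272] (array([531.373 ,  87.9126]), array([54.5837, 52.79  ]), 43.635353088378906)
 post 20 [0.5174 0.1062 0.1381]
 cart 247 (array([ 462.1609, -308.0831]), array([26.3185, 51.721 ]), 25.76201820373535)
 cartall 440 (array([ 462.0832, -308.0592]), array([26.5528, 51.7802]), 26.467754364013672)
 fin 115 [ 0.4621 -0.3073  0.0587] (array([ 461.8271, -307.6244]), array([20.8293, 18.6762]), 26.279050827026367)
 pink 366 [ 0.4917 -0.3948  0.0466]
 tin (array([761.6093,  18.5289]), array([111.7355, 209.9349]), 7.226802349090576)
scene coder top 505 0.11751058187385137 (array([545.8688,  69.798 ]), array([ 61.7163, 100.4261]), 17.637117385864258)
 plate (array([546.0895,  69.8408]), array([219.7301, 219.4267]), 0.03930941969156265)
 lever 174 [0.5313 0.0815 0.127 ] (array([547.2235,  70.1124]), array([57.7314, 98.2232]), 15.51059627532959)
 post 18 [0.5174 0.1051 0.1393]
 cart 157 (array([ 458.9747, -307.4495]), array([31.7207, 51.0003]), 26.942899703979492)
 cartall 375 (array([ 459.9394, -307.3484]), array([34.4594, 51.7007]), 25.785593032836914)
 fin 68 [ 0.4608 -0.3062  0.0601] (array([ 459.7111, -306.4481]), array([24.5053, 18.5679]), 28.613439559936523)
 pink 231 [ 0.4914 -0.3943  0.0477]
 tin (array([760.4328,  17.9671]), array([113.133 , 211.6141]), 7.379061222076416)
```

View pics/crop1.png

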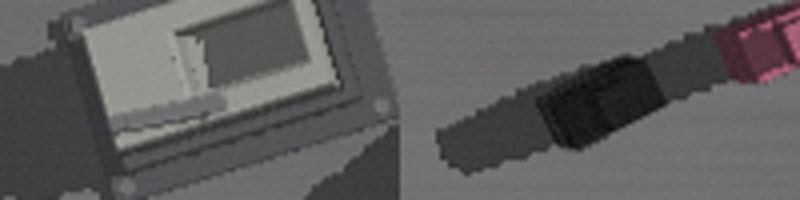

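The crop confirms the black cartridge at crop (600,100) and the white coder with its lever open, running from crop (220,103) to (115,130). Estimated poses:
- **Coder:** centre (0.547, 0.070), yaw 107.4°, sizes match the description.
- **Cartridge:** (0.4615, -0.3075), x axis at 116.2°.

```bash
cat >> h.py <<'E'
from scipy.linalg import logm, expm
def down(phi):
    p=np.radians(phi); y=np.array([np.cos(p),np.sin(p),0]); z=np.array([0,0,-1.]); return np.stack([np.cross(y,z),y,z],1)
def T(R,p):
    M=np.eye(4); M[:3,:3]=R; M[:3,3]=p; return M
def now():
    s=env.read_state(); return T(Ro.from_quat(s["tcp_rot"]).as_matrix(),s["tcp_pos"])
def rows(A,B,N,d=2):
    L=np.real(logm(np.linalg.inv(A)@B))/N; E=expm(L)
    r=np.r_[E[:3,3]/.025, Ro.from_matrix(E[:3,:3]).as_rotvec()/.08]; print(N,np.round(r,d).tolist()); return r
CX=np.array([.5468,.0697]); CY=np.radians(107.4)
def cod(x,y): # coder mm -> world xy
    c,s=np.cos(CY),np.sin(CY); return CX+np.array([c*x-s*y,s*x+c*y])/1000
E
python3 - <<'E'
from h import *
rows(now(),T(down(-63.8),[.4615,-.3075,.2]),50,3)
E
```

```text
50 [-0.874, 0.2, 0.031, 0.0, -0.0, 0.581]
```

Call:
send_rows --increments '[-0.874,0.2,0.031,0,0,0.581,0,-0.874,0.2,0.031,0,0,0.581,0,-0.874,0.2,0.031,0,0,0.581,0,-0.874,0.2,0.031,0,0,0.581,0,-0.874,0.2,0.031,0,0,0.581,0]'

```text
time: 1.52
tcp_pos: [0.3118, 0.5131, 0.2348]
tcp_rot: [0.292, 0.956, 0.0, 0.0]
force: [0.1, 0.5, -0.1]
finger_gap: 0.088
gripper_force: 0.0
```

Call:
send_rows --increments '[-0.874,0.2,0.031,0,0,0.581,0,-0.874,0.2,0.031,0,0,0.581,0,-0.874,0.2,0.031,0,0,0.581,0,-0.874,0.2,0.031,0,0,0.581,0,-0.874,0.2,0.031,0,0,0.581,0]'

```text
time: 1.93
tcp_pos: [0.4121, 0.4632, 0.2309]
tcp_rot: [0.401, 0.916, 0.0, -0.0]
force: [-0.7, 0.3, -0.5]
finger_gap: 0.088
gripper_force: 0.0
```

Call:
send_rows --increments '[-0.874,0.2,0.031,0,0,0.581,0,-0.874,0.2,0.031,0,0,0.581,0,-0.874,0.2,0.031,0,0,0.581,0,-0.874,0.2,0.031,0,0,0.581,0,-0.874,0.2,0.031,0,0,0.581,0]'

```text
time: 2.35
tcp_pos: [0.4981, 0.3916, 0.2269]
tcp_rot: [0.505, 0.863, -0.0, 0.0]
force: [-0.1, 0.7, 0.2]
finger_gap: 0.0884
gripper_force: 0.0
```

Call:
send_rows --increments '[-0.874,0.2,0.031,0,0,0.581,0,-0.874,0.2,0.031,0,0,0.581,0,-0.874,0.2,0.031,0,0,0.581,0,-0.874,0.2,0.031,0,0,0.581,0,-0.874,0.2,0.031,0,0,0.581,0]'

```text
time: 2.77
tcp_pos: [0.5653, 0.3022, 0.2231]
tcp_rot: [0.601, 0.799, 0.0, -0.0]
force: [0.5, 0.5, -0.3]
finger_gap: 0.0882
gripper_force: 0.0
```

Call:
send_rows --increments '[-0.874,0.2,0.031,0,0,0.581,0,-0.874,0.2,0.031,0,0,0.581,0,-0.874,0.2,0.031,0,0,0.581,0,-0.874,0.2,0.031,0,0,0.581,0,-0.874,0.2,0.031,0,0,0.581,0]'

```text
time: 3.18
tcp_pos: [0.6101, 0.1997, 0.2192]
tcp_rot: [0.69, 0.724, -0.0, -0.0]
force: [-0.1, -0.0, -1.1]
finger_gap: 0.0878
gripper_force: 0.0
```

Call:
send_rows --increments '[-0.874,0.2,0.031,0,0,0.581,0,-0.874,0.2,0.031,0,0,0.581,0,-0.874,0.2,0.031,0,0,0.581,0,-0.874,0.2,0.031,0,0,0.581,0,-0.874,0.2,0.031,0,0,0.581,0]'

```text
time: 3.6
tcp_pos: [0.6301, 0.0896, 0.2154]
tcp_rot: [0.769, 0.639, -0.0, 0.0]
force: [0.4, -0.1, 0.3]
finger_gap: 0.0882
gripper_force: 0.0
```

Call:
send_rows --increments '[-0.874,0.2,0.031,0,0,0.581,0,-0.874,0.2,0.031,0,0,0.581,0,-0.874,0.2,0.031,0,0,0.581,0,-0.874,0.2,0.031,0,0,0.581,0,-0.874,0.2,0.031,0,0,0.581,0]'

```text
time: 4.02
tcp_pos: [0.6242, -0.022, 0.2115]
tcp_rot: [0.838, 0.545, 0.0, 0.0]
force: [0.7, 0.7, 0.2]
finger_gap: 0.0883
gripper_force: 0.0
```

Call:
send_rows --increments '[-0.874,0.2,0.031,0,0,0.581,0,-0.874,0.2,0.031,0,0,0.581,0,-0.874,0.2,0.031,0,0,0.581,0,-0.874,0.2,0.031,0,0,0.581,0,-0.874,0.2,0.031,0,0,0.581,0]'

```text
time: 4.43
tcp_pos: [0.5928, -0.1294, 0.2077]
tcp_rot: [0.896, 0.445, 0.0, 0.0]
force: [-0.7, 1.0, -0.7]
finger_gap: 0.0879
gripper_force: 0.0
```

Call:
send_rows --increments '[-0.874,0.2,0.031,0,0,0.581,0,-0.874,0.2,0.031,0,0,0.581,0,-0.874,0.2,0.031,0,0,0.581,0,-0.874,0.2,0.031,0,0,0.581,0,-0.874,0.2,0.031,0,0,0.581,0]'

```text
time: 4.85
tcp_pos: [0.5374, -0.2266, 0.2038]
tcp_rot: [0.941, 0.338, 0.0, 0.0]
force: [0.8, -0.3, 0.4]
finger_gap: 0.0881
gripper_force: 0.0
```

Call:
send_rows --increments '[-0.874,0.2,0.031,0,0,0.581,0.4,-0.874,0.2,0.031,0,0,0.581,0.4,-0.874,0.2,0.031,0,0,0.581,0.4,-0.874,0.2,0.031,0,0,0.581,0.4,-0.874,0.2,0.031,0,0,0.581,0.4]'

```text
time: 5.27
tcp_pos: [0.4612, -0.3085, 0.2]
tcp_rot: [0.974, 0.226, 0.0, 0.0]
force: [1.0, 0.2, 0.6]
finger_gap: 0.0567
gripper_force: 0.0
```

```bash
python3 - <<'E'
from h import *
s=env.read_state();print(s["time"],s["tcp_pos"],s["q"],s["finger_gap"])
rows(now(),T(down(-63.8),[.4615,-.3075,.046]),8,3)
E
```

```text
5.2667 [ 0.46121876 -0.3084843   0.19999715] [-8.03428417e-01  1.73827564e-01  1.69653722e+00 -1.79002334e-05
  1.27095837e+00  3.10915593e-01] 0.05669878699949846
8 [0.003, -0.004, 0.77, 0.0, -0.0, -0.001]
```

Call:
send_rows --increments '[0,0,0.9,0,0,0,0.4,0,0,0.9,0,0,0,0.4,0,0,0.9,0,0,0,0.4,0,0,0.9,0,0,0,0.4,0.02,-0.03,0.9,0,0,0,0.4]'

```text
time: 5.68
tcp_pos: [0.462, -0.3071, 0.0867]
tcp_rot: [0.974, 0.227, 0.0, 0.0]
force: [-0.0, -0.3, 0.6]
finger_gap: 0.0532
gripper_force: 0.0
```

Call:
send_rows --increments '[0,0,0.8,0,0,0,0.4,0,0,0.5,0,0,0,0.4,0,0,0.36,0,0,0,0.4,0,0,0,0,0,0,0.4,0,0,0,0,0,0,1]'

```text
time: 6.1
tcp_pos: [0.4623, -0.3069, 0.0462]
tcp_rot: [0.974, 0.227, 0.0, 0.0]
force: [0.2, -0.3, -0.1]
finger_gap: 0.0483
gripper_force: 0.0
```

Call:
send_rows --increments '[0,0,0,0,0,0,1,0,0,0,0,0,0,1,0,0,0,0,0,0,1,0,0,0,0,0,0,1,0,0,0,0,0,0,1]'

```text
time: 6.52
tcp_pos: [0.4624, -0.3071, 0.0466]
tcp_rot: [0.974, 0.227, 0.0, 0.001]
force: [0.2, -0.0, 0.6]
finger_gap: 0.0176
gripper_force: 30.0
```

Call:
send_rows --increments '[0,0,-0.5,0,0,0,1,0,0,-0.9,0,0,0,1,0,0,-0.9,0,0,0,1,0,0,-0.9,0,0,0,1,0,0,-0.9,0,0,0,1]'

```text
time: 6.93
tcp_pos: [0.462, -0.3066, 0.1504]
tcp_rot: [0.974, 0.227, 0.0, 0.0]
force: [-1.0, -0.3, -0.0]
finger_gap: 0.0174
gripper_force: 30.0
```

Call:
send_rows --increments '[0,0,-0.9,0,0,0,1,0,0,-0.9,0,0,0,1,0,0,-0.9,0,0,0,1,0,0,-0.9,0,0,0,1,0,0,-0.4,0,0,0,1]'

```text
time: 7.35
tcp_pos: [0.4629, -0.3075, 0.2527]
tcp_rot: [0.974, 0.227, 0.001, 0.002]
force: [0.6, 0.4, 1.0]
finger_gap: 0.0176
gripper_force: 30.0
```

```bash
python3 - <<'E'
from h import *
s=env.read_state();print(s["time"],s["tcp_pos"],s["finger_gap"],cod(-15,0))
rows(now(),T(down(-72.6),[*cod(-15,0),.21]),20,3)
E
```

```text
7.35 [ 0.46293047 -0.30750935  0.25274503] 0.017575029660325932 [0.55128561 0.0553864 ]
20 [0.437, -0.607, 0.084, 0.003, -0.001, 0.097]
```

Call:
send_rows --increments '[0.437,-0.607,0.084,0,0,0.097,1,0.437,-0.607,0.084,0,0,0.097,1,0.437,-0.607,0.084,0,0,0.097,1,0.437,-0.607,0.084,0,0,0.097,1,0.437,-0.607,0.084,0,0,0.097,1]'

```text
time: 7.77
tcp_pos: [0.4785, -0.2137, 0.2377]
tcp_rot: [0.978, 0.208, -0.0, -0.0]
force: [0.1, -0.2, 0.3]
finger_gap: 0.0175
gripper_force: 30.0
```

Call:
send_rows --increments '[0.437,-0.607,0.084,0,0,0.097,1,0.437,-0.607,0.084,0,0,0.097,1,0.437,-0.607,0.084,0,0,0.097,1,0.437,-0.607,0.084,0,0,0.097,1,0.437,-0.607,0.084,0,0,0.097,1]'

```text
time: 8.18
tcp_pos: [0.4989, -0.1224, 0.2272]
tcp_rot: [0.982, 0.189, -0.0, -0.0]
force: [-0.0, -0.6, -0.5]
finger_gap: 0.0177
gripper_force: 30.0
```

Call:
send_rows --increments '[0.437,-0.607,0.084,0,0,0.097,1,0.437,-0.607,0.084,0,0,0.097,1,0.437,-0.607,0.084,0,0,0.097,1,0.437,-0.607,0.084,0,0,0.097,1,0.437,-0.607,0.084,0,0,0.097,1]'

```text
time: 8.6
tcp_pos: [0.5228, -0.0321, 0.2168]
tcp_rot: [0.985, 0.17, -0.0, -0.0]
force: [-0.1, 0.0, -1.1]
finger_gap: 0.0175
gripper_force: 30.0
```

Call:
send_rows --increments '[0.437,-0.607,0.084,0,0,0.097,1,0.437,-0.607,0.084,0,0,0.097,1,0.437,-0.607,0.084,0,0,0.097,1,0.437,-0.607,0.084,0,0,0.097,1,0.437,-0.607,0.084,0,0,0.097,1]'

```text
time: 9.02
tcp_pos: [0.5502, 0.0572, 0.2062]
tcp_rot: [0.989, 0.151, -0.0, -0.0]
force: [0.4, -0.2, -0.2]
finger_gap: 0.0176
gripper_force: 30.0
```

```bash
python3 - <<'E'
from h import *
np.set_printoptions(precision=4,suppress=True)
s=env.read_state();print(s["time"],s["tcp_pos"],s["finger_gap"])
A=now()
c=cap("scene"); u,v=px(c,A[:3,3]).astype(int); print(u,v)
save(c,"pics/h1.png",(u-60,v-40,u+60,v+50),6)
P=cloud(c);m=(c["range_z"]>0)&(c["pixels"].max(-1)<70)&(np.linalg.norm(P-A[:3,3]-[0,0,-.025],axis=-1)<.045)
m&=(P[...,2]<A[2,3]-.008)
L=(P[m]-A[:3,3])@A[:3,:3]; print(m.sum(),L.min(0),L.max(0))
print("percentiles",np.percentile(L,[2,50,98],axis=0))
rows(A,T(down(-72.6),[*cod(-15,0),.17]),1,3)
E
```

```text
9.0167 [0.5502 0.0572 0.2062] 0.017627604873970637
375 202Traceback (most recent call last):
  File "<stdin>", line 9, in <module>
    return umr_minimum(a, axis, None, out, keepdims, initial, where)
ValueError: zero-size array to reduction operation minimum which has no identity
```

View pics/h1.png

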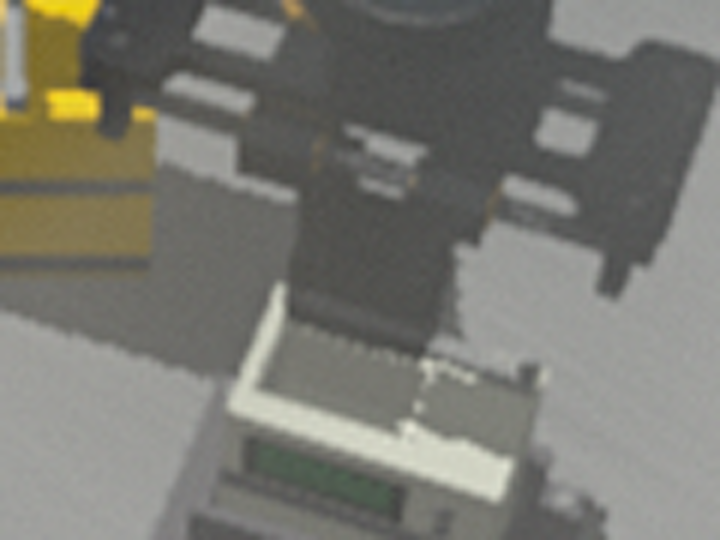

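The cartridge hangs in the gripper just above the pocket (crop (370,290)). I'll measure its offset in the grip.

```bash
python3 - <<'E'
from h import *
np.set_printoptions(precision=4,suppress=True)
A=now()
for n in ["scene","top"]:
    c=cap(n);P=cloud(c); L=(P-A[:3,3])@A[:3,:3]
    m=(c["range_z"]>0)&(L[...,2]>.006)&(L[...,2]<.044)&(abs(L[...,0])<.03)&(abs(L[...,1])<.045)
    Q=L[m]; print(n,len(Q))
    if len(Q): 
        print(np.percentile(Q,[1,10,50,90,99],axis=0))
        f=Q[abs(Q[:,1])<.02]; print("front x",np.median(f[:,0]),np.polyfit(f[:,1],f[:,0],1))
s=nets.spot_point("scene","pocket"); c=cap("scene")
for d in s[:2]: print(d["conf"],w(c,d["position"]))
rows(A,T(down(-72.6),[*cod(-15,0),.17]),1,3)
E
```

```text
scene 270
[[-0.0123 -0.0256  0.0062]
 [ 0.0069 -0.0244  0.0087]
 [ 0.0097 -0.0025  0.0241]
 [ 0.0116  0.0186  0.0391]
 [ 0.0125  0.0238  0.0436]]
front x 0.009724736072621707 [0.0009 0.0097]
top 0
0.88 [0.5524 0.0506 0.115 ]
0.59 [ 0.4955 -0.1133  0.1138]
1 [-0.028, 0.185, 1.434, -0.026, -0.001, 0.005]
```

```bash
python3 - <<'E'
from h import *
np.set_printoptions(precision=4,suppress=True)
A=now(); Rc=down(-72.6)
for k in range(2):
    c=cap("scene");P=cloud(c); L=(P-[*cod(0,0),0])@Rc   # x=-coder y, y=-coder x
    z=P[...,2]; ok=c["range_z"]>0
    m=ok&(z>.060)&(z<.11)&(abs(L[...,1])<.045)&(L[...,0]>.015)&(L[...,0]<.04); f=L[m]; print("coder -y face",m.sum(),np.median(f[:,0]),np.polyfit(f[:,1],f[:,0],1))
    m=ok&(z>.060)&(z<.11)&(L[...,1]<-.04)&(L[...,1]>-.06)&(abs(L[...,0])<.022); print("coder +x face",m.sum(),np.median(L[m][:,1]) if m.any() else 0)
    m=ok&(z>.06)&(z<.118)&(abs(L[...,0])<.04)&(abs(L[...,1])<.07); print("y ext",np.percentile(L[m][:,1],[1,99]))
    m=ok&(z>.165)&(z<.198)&(abs(L[...,1]-.015)<.02)&(L[...,0]>.0)&(L[...,0]<.025); f=L[m]; print("cart face",m.sum(),np.median(f[:,0]),np.polyfit(f[:,1],f[:,0],1))
    m=ok&(z>.165)&(z<.198)&(abs(L[...,1]-.015)<.04)&(abs(L[...,0])<.025);print("cart y ext",np.percentile(L[m][:,1],[1,99]))
c=cap("top");P=cloud(c);L=(P-[*cod(0,0),0])@Rc;z=P[...,2];m=(c["range_z"]>0)&(z>.112)&(z<.1195)&(abs(L[...,0])<.05)&(abs(L[...,1])<.07)
print("top cam coder",cv2.minAreaRect((L[m][:,:2]*1000).astype(np.float32)))
print("tcp in coder frame",(A[:3,3]-[*cod(0,0),0])@Rc)
E
```

```text
coder -y face 478 0.026864797797252066 [-0.0051  0.0269]
coder +x face 29 -0.05026436479935225
y ext [-0.0504  0.0487]
cart face 169 0.008809554661296586 [-0.0157  0.0091]
cart y ext [-0.0114  0.0381]
coder -y face 468 0.02674853551732203 [-0.0055  0.0268]
coder +x face 24 -0.050177686592480925
y ext [-0.0504  0.0487]
cart face 173 0.008948897815667373 [0.0009 0.009 ]
cart y ext [-0.0112  0.0389]
top cam coder ((-27.001117706298828, -44.53673553466797), (1.0025115013122559, 10.123103141784668), 6.3491106033325195)
tcp in coder frame [-0.001   0.0142 -0.2063]
```

Call:
send_rows --increments '[0.09,0.03,0.5,0,0,0,1,0,0,0.5,0,0,0,1,0,0,0.45,0,0,0,1,0,0,0.2,0,0,0,1,0,0,0.2,0,0,0,1]'

```text
time: 9.83
tcp_pos: [0.5519, 0.0562, 0.1583]
tcp_rot: [0.989, 0.151, -0.001, -0.0]
force: [-1.0, -0.1, -1.1]
finger_gap: 0.0179
gripper_force: 30.0
```

Call:
send_rows --increments '[0,0,0.1,0,0,0,1,0,0,0.1,0,0,0,1,0,0,0.1,0,0,0,1,0,0,0,0,0,0,1,0,0,0,0,0,0,1]'

```text
time: 10.25
tcp_pos: [0.553, 0.0562, 0.153]
tcp_rot: [0.988, 0.151, 0.0, 0.0]
force: [-0.4, 0.1, -0.6]
finger_gap: 0.0174
gripper_force: 30.0
```

Call:
send_rows --increments '[0,0,0.2,0,0,0,1,0,0,0.2,0,0,0,1,0,0,0.2,0,0,0,1,0,0,0.2,0,0,0,1,0,0,0.2,0,0,0,1]'

```text
time: 10.67
tcp_pos: [0.5527, 0.0562, 0.127]
tcp_rot: [0.988, 0.151, -0.0, -0.0]
force: [0.5, -0.2, -0.1]
finger_gap: 0.0179
gripper_force: 30.0
```

Call:
send_rows --increments '[0,0,0.08,0,0,0,1,0,0,0.04,0,0,0,1,0,0,0,0,0,0,1,0,0,0,0,0,0,1,0,0,0,0,0,0,1]'

```text
time: 11.08
tcp_pos: [0.553, 0.0562, 0.125]
tcp_rot: [0.989, 0.151, 0.0, 0.0]
force: [-1.0, -0.4, -0.3]
finger_gap: 0.0174
gripper_force: 30.0
```

Call:
send_rows --increments '[0,0,0.06,0,0,0,1,0,0,0.02,0,0,0,1,0,0,0,0,0,0,0.65,0,0,0,0,0,0,0.65,0,0,0,0,0,0,0.65]'

```text
time: 11.5
tcp_pos: [0.5529, 0.0562, 0.1228]
tcp_rot: [0.988, 0.151, 0.0, 0.0]
force: [1.6, -0.5, -0.4]
finger_gap: 0.0308
gripper_force: 0.0
```

Call:
send_rows --increments '[0,0,0,0,0,0,0.65,0,0,0,0,0,0,0.65,0,0,-0.3,0,0,0,0.65,0,0,-0.6,0,0,0,0.65,0,0,-0.8,0,0,0,0.65]'

```text
time: 11.92
tcp_pos: [0.5517, 0.0563, 0.1647]
tcp_rot: [0.989, 0.151, -0.002, -0.0]
force: [0.4, -0.0, 0.1]
finger_gap: 0.0307
gripper_force: 0.0
```

```bash
python3 - <<'E'
from h import *
np.set_printoptions(precision=4,suppress=True)
A=now(); Rc=down(-72.6); s=env.read_state(); print(s["finger_gap"],s["gripper_force"],A[:3,3])
c=cap("scene");P=cloud(c); L=(P-[*cod(0,0),0])@Rc
z=P[...,2]; dark=(c["pixels"].max(-1)<90)&(c["range_z"]>0)
m=dark&(abs(L[...,0])<.018)&(abs(L[...,1]-.015)<.03)&(z>.10)&(z<.15)
print(m.sum(),np.percentile(z[m],[2,25,50,75,98]),L[m].mean(0))
u,v=px(c,[*cod(0,0),.12]).astype(int); save(c,"pics/h2.png",(u-50,v-40,u+50,v+35),7)
E
```

```text
0.03067220639036017 0.0 [0.5517 0.0563 0.1647]
261 [0.1121 0.1179 0.1204 0.1312 0.1402] [ 0.0026  0.0118 -0.1237]
```

View pics/h2.png

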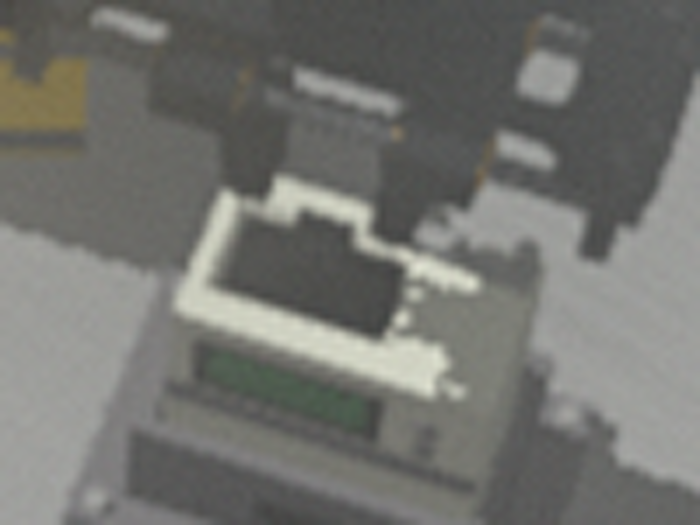

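The cartridge is seated: its shoulders are flush at about z 0.118 and the fin shows at crop (330,230). Next is the lever push with closed fingers.

```bash
python3 - <<'E'
from h import *
n=np.array([-.743,-.67]);t=np.array([.67,-.743]);p=np.array([2.5,21.5])
S=p+40*t-47*n; print(S,cod(*S),"end",cod(*(p+40*t+16*n)))
rows(now(),T(down(59.4),[*cod(*S),.18]),30,3)
E
```

```text
[64.221 23.27 ] [0.50539013 0.12402359] end [0.55966641 0.09197907]
30 [0.1, -0.099, -0.013, 0.003, -0.0, -0.96]
```

Call:
send_rows --increments '[0.1,-0.1,-0.013,0,0,-0.96,1,0.1,-0.1,-0.013,0,0,-0.96,1,0.1,-0.1,-0.013,0,0,-0.96,1,0.1,-0.1,-0.013,0,0,-0.96,1,0.1,-0.1,-0.013,0,0,-0.96,1]'

```text
time: 12.38
tcp_pos: [0.5588, 0.073, 0.1673]
tcp_rot: [0.941, 0.339, 0.0, 0.0]
force: [0.3, 0.4, 0.4]
finger_gap: 0.0007
gripper_force: 0.0
```

Call:
send_rows --increments '[0.1,-0.1,-0.013,0,0,-0.96,1,0.1,-0.1,-0.013,0,0,-0.96,1,0.1,-0.1,-0.013,0,0,-0.96,1,0.1,-0.1,-0.013,0,0,-0.96,1,0.1,-0.1,-0.013,0,0,-0.96,1]'

```text
time: 12.8
tcp_pos: [0.5577, 0.0906, 0.1689]
tcp_rot: [0.859, 0.512, 0.0, 0.0]
force: [-0.1, -0.1, -0.1]
finger_gap: 0.0001
gripper_force: 0.0
```

Call:
send_rows --increments '[0.1,-0.1,-0.013,0,0,-0.96,1,0.1,-0.1,-0.013,0,0,-0.96,1,0.1,-0.1,-0.013,0,0,-0.96,1,0.1,-0.1,-0.013,0,0,-0.96,1,0.1,-0.1,-0.013,0,0,-0.96,1]'

```text
time: 13.22
tcp_pos: [0.5502, 0.1065, 0.1705]
tcp_rot: [0.745, 0.667, 0.0, 0.0]
force: [-0.9, -0.5, 0.1]
finger_gap: 0.0006
gripper_force: 0.0
```

Call:
send_rows --increments '[0.1,-0.1,-0.013,0,0,-0.96,1,0.1,-0.1,-0.013,0,0,-0.96,1,0.1,-0.1,-0.013,0,0,-0.96,1,0.1,-0.1,-0.013,0,0,-0.96,1,0.1,-0.1,-0.013,0,0,-0.96,1]'

```text
time: 13.63
tcp_pos: [0.5372, 0.1184, 0.1722]
tcp_rot: [0.604, 0.797, 0.0, 0.0]
force: [-0.2, -0.5, 0.6]
finger_gap: 0.0004
gripper_force: 0.0
```

Call:
send_rows --increments '[0.1,-0.1,-0.013,0,0,-0.96,1,0.1,-0.1,-0.013,0,0,-0.96,1,0.1,-0.1,-0.013,0,0,-0.96,1,0.1,-0.1,-0.013,0,0,-0.96,1,0.1,-0.1,-0.013,0,0,-0.96,1]'

```text
time: 14.05
tcp_pos: [0.5208, 0.1246, 0.1738]
tcp_rot: [0.441, 0.897, 0.0, 0.0]
force: [-0.1, -0.3, 0.2]
finger_gap: 0.0002
gripper_force: 0.0
```

Call:
send_rows --increments '[0.1,-0.1,-0.013,0,0,-0.96,1,0.1,-0.1,-0.013,0,0,-0.96,1,0.1,-0.1,-0.013,0,0,-0.96,1,0.1,-0.1,-0.013,0,0,-0.96,1,0.1,-0.1,-0.013,0,0,-0.96,1]'

```text
time: 14.47
tcp_pos: [0.5032, 0.1242, 0.1754]
tcp_rot: [0.262, 0.965, 0.0, 0.0]
force: [0.5, 0.7, 0.2]
finger_gap: 0.0004
gripper_force: 0.0
```

```bash
python3 - <<'E'
from h import *
s=env.read_state(); print(s["time"],s["q"],s["finger_gap"],s["tcp_pos"])
rows(now(),T(down(59.4),[.5054,.1240,.1295]),1,3)
c=cap("top");P=cloud(c);Z=P[...,2]
c2=cap("scene")
for n,c in(("top",c),("scene",c2)):
    P=cloud(c);Z=P[...,2];L=(P[...,:2]-cod(0,0))
    m=(c["range_z"]>0)&(Z>.108)&(Z<.1195)&(np.hypot(L[...,0],L[...,1])<.06); print(n,m.sum())
    for d in nets.spot_point(n,"latch_post")[:3]: print(d["conf"],w(c,d["position"]))
E
```

```text
14.4667 [ 1.26046242e-02  1.21725030e-01  1.80961446e+00  1.57612684e-05
  1.20954419e+00 -1.02813767e+00] 0.0004202787853370404 [0.50316167 0.12415645 0.17537427]
1 [-0.079, 0.039, 1.835, 0.005, 0.007, 0.05]
top 1221
0.49 [0.51968364 0.10757189 0.13951036]
0.48 [ 0.49474379 -0.13507253  0.13440028]
scene 650
0.65 [0.51613351 0.11116784 0.13974654]
0.45 [ 0.49253449 -0.13783085  0.13419039]
```

Call:
send_rows --increments '[-0.04,0.02,0.6,0,0,0.05,1,-0.04,0.02,0.6,0,0,0,1,0,0,0.4,0,0,0,1,0,0,0.235,0,0,0,1,0,0,0,0,0,0,1]'

```text
time: 15.08
tcp_pos: [0.5045, 0.1239, 0.1277]
tcp_rot: [0.266, 0.964, -0.0, -0.001]
force: [0.1, -1.0, 0.0]
finger_gap: 0.0002
gripper_force: 0.0
```

Call:
send_rows --increments '[-0.2,0,0,0,0,0,1,-0.2,0,0,0,0,0,1,-0.2,0,0,0,0,0,1,-0.2,0,0,0,0,0,1,-0.2,0,0,0,0,0,1]'

```text
time: 15.5
tcp_pos: [0.5277, 0.1108, 0.1296]
tcp_rot: [0.266, 0.964, 0.0, 0.0]
force: [-0.6, 1.4, 0.7]
finger_gap: 0.0001
gripper_force: 0.5
```

Call:
send_rows --increments '[-0.2,0,0,0,0,0,1,-0.2,0,0,0,0,0,1,-0.2,0,0,0,0,0,1,-0.2,0,0,0,0,0,1,-0.2,0,0,0,0,0,1]'

```text
time: 15.92
tcp_pos: [0.5487, 0.0979, 0.1291]
tcp_rot: [0.266, 0.964, -0.0, -0.0]
force: [-1.0, 0.8, 0.9]
finger_gap: 0.0004
gripper_force: 0.4
```

```bash
python3 - <<'E'
from h import *
s=env.read_state(); print(s["time"],s["tcp_pos"],s["force"])
c=cap("scene")
for d in nets.spot_point("scene","latch_post")[:3]: print(d["conf"],w(c,d["position"]))
print("shut post",cod(2.5,-20.5)); rows(now(),T(down(59.4),[.5597,.0920,.1295]),1,3)
E
```

```text
15.9167 [0.54872355 0.09787019 0.12908023] [-0.98366354  0.79899826  0.85363873]
0.55 [0.55962672 0.09466091 0.13936974]
0.51 [ 0.49083083 -0.13853007  0.13451994]
shut post [0.56561432 0.07821594]
1 [-0.484, 0.023, -0.016, -0.001, 0.005, -0.056]
```

Call:
send_rows --increments '[-0.12,0,0,0,0,0,1,-0.12,0,0,0,0,0,1,-0.12,0,0,0,0,0,1,-0.1,0,0,0,0,0,1,0,0,0,0,0,0,1]'

```text
time: 16.43
tcp_pos: [0.5584, 0.0921, 0.129]
tcp_rot: [0.266, 0.964, -0.0, -0.0]
force: [-0.5, 0.6, -0.7]
finger_gap: 0.0004
gripper_force: 0.3
```

Call:
send_rows --increments '[-0.04,0,0,0,0,0,1,-0.04,0,0,0,0,0,1,0,0,0,0,0,0,1,0,0,0,0,0,0,1,0,0,0,0,0,0,1]'

```text
time: 16.85
tcp_pos: [0.5598, 0.0915, 0.129]
tcp_rot: [0.266, 0.964, -0.0, -0.0]
force: [-1.1, 0.5, -0.7]
finger_gap: 0.0002
gripper_force: 0.5
```

```bash
python3 - <<'E'
from h import *
s=env.read_state(); print(s["time"],s["tcp_pos"],s["force"])
for n in ("scene","top"):
    c=cap(n)
    for d in nets.spot_point(n,"latch_post")[:3]: print(d["conf"],w(c,d["position"]))
E
```

```text
16.85 [0.55978933 0.09146505 0.12900953] [-1.14467714  0.51935337 -0.67017086]
0.59 [ 0.49478195 -0.14153995  0.13608815]
0.65 [ 0.49432418 -0.13967007  0.1342717 ]
```

Call:
send_rows --increments '[-0.04,0,0,0,0,0,1,-0.04,0,0,0,0,0,1,0,0,0,0,0,0,1,0,0,0,0,0,0,1,0,0,0,0,0,0,1]'

```text
time: 17.47
tcp_pos: [0.5617, 0.0903, 0.1291]
tcp_rot: [0.266, 0.964, 0.0, 0.0]
force: [-1.7, -0.2, -0.1]
finger_gap: 0.0003
gripper_force: 0.6
```

```bash
python3 - <<'E'
from h import *
np.set_printoptions(precision=4,suppress=True)
s=env.read_state(); print(s["tcp_pos"],s["force"])
c=cap("scene"); u,v=px(c,[*cod(0,0),.12]).astype(int); save(c,"pics/h3.png",(u-50,v-40,u+50,v+35),7)
P=cloud(c);m=(c["range_z"]>0)&(abs(P[...,2]-.134)<.006)&(np.hypot(P[...,0]-.566,P[...,1]-.0782)<.012)
print(m.sum(),P[m].mean(0) if m.any() else 0, c["pixels"][m][:8])
E
```

```text
[0.5617 0.0903 0.1291] [-1.6875 -0.2    -0.1058]
14 [0.5709 0.0813 0.1335] [[ 76  76  75]
 [ 77  77  75]
 [123 124 118]
 [110 110 108]
 [ 83  80  73]
 [164 165 159]
 [118 119 118]
 [ 91  91  90]]
```

View pics/h3.png

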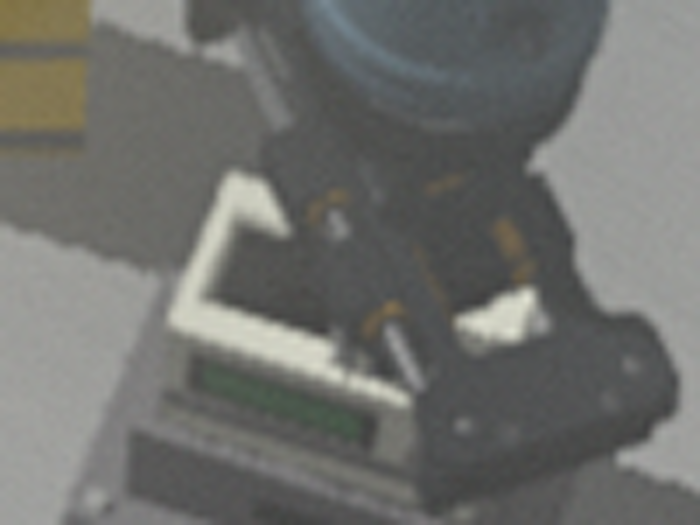

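Call:
send_rows --increments '[-0.04,0,0,0,0,0,1,-0.04,0,0,0,0,0,1,0,0,0,0,0,0,1,0,0,0,0,0,0,1,0,0,0,0,0,0,1]'

```text
time: 17.93
tcp_pos: [0.5634, 0.0895, 0.1291]
tcp_rot: [0.266, 0.964, 0.0, 0.0]
force: [-1.9, 1.4, 1.6]
finger_gap: 0.0005
gripper_force: 1.1
```

Call:
send_rows --increments '[0.3,0,0,0,0,0,1,0.6,0,0,0,0,0,1,0,0,-0.8,0,0,0,1,0.6,0,-1,0,0,0,1,0.8,0,-1,0,0,0,1]'

```text
time: 18.35
tcp_pos: [0.5139, 0.1185, 0.1996]
tcp_rot: [0.266, 0.964, -0.0, 0.0]
force: [0.9, 0.2, 0.5]
finger_gap: 0.0006
gripper_force: 0.0
```

```bash
python3 - <<'E'
from h import *
np.set_printoptions(precision=4,suppress=True)
s=env.read_state(); print(s["tcp_pos"],s["force"])
Rc=down(-72.6)
for n in ("scene","top"):
    c=cap(n); P=cloud(c); L=(P-[*cod(0,0),0])@Rc; z=P[...,2]
    for d in nets.spot_point(n,"latch_post")[:3]: X=w(c,d["position"]);print(n,d["conf"],X,((X-[*cod(0,0),0])@Rc)[:2])
    m=(c["range_z"]>0)&(z>.132)&(z<.146)&(abs(L[...,0]-.02)<.0095)&(abs(L[...,1])<.02); print(m.sum(),np.mean(L[m],0))
    if n=="scene": u,v=px(c,[*cod(0,0),.12]).astype(int); save(c,"pics/h4.png",(u-50,v-40,u+50,v+35),7)
E
```

```text
[0.5139 0.1185 0.1996] [0.8692 0.1654 0.5243]
scene 0.46 [0.5627 0.0819 0.1405] [ 0.0188 -0.0069]
scene 0.46 [ 0.4916 -0.1403  0.1357] [-0.1154  0.1839]
18 [ 0.0198 -0.0028 -0.1391]
top 0.61 [ 0.4947 -0.1341  0.1322] [-0.1107  0.1789]
top 0.57 [0.5667 0.0783 0.1396] [ 0.0215 -0.0023]
16 [ 0.0195 -0.0023 -0.1384]
```

View pics/h4.png

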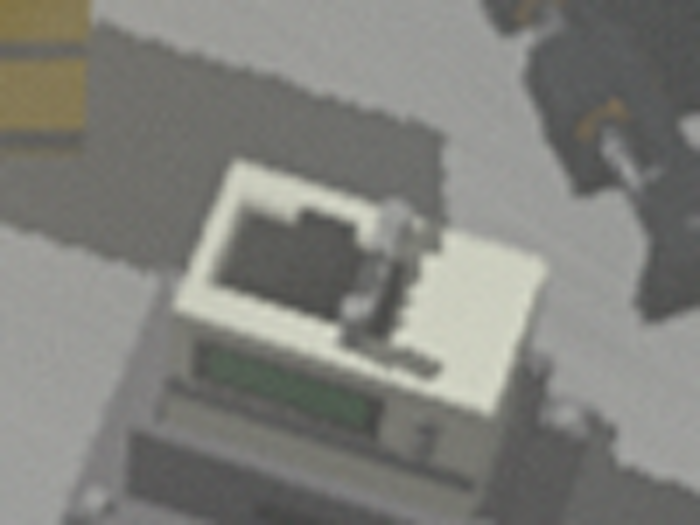

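The lever is shut: the post is at coder (2.5, -19.7) mm and crop (360,310), and the cartridge is flush. Now I grasp the coder.

```bash
python3 - <<'E'
from h import *
rows(now(),T(down(17.4),[*cod(0,0),.2]),10,3)
E
```

```text
10 [-0.239, -0.03, 0.0, 0.003, 0.003, 0.912]
```

Call:
send_rows --increments '[-0.239,-0.03,0,0,0,0.912,0,-0.239,-0.03,0,0,0,0.912,0,-0.239,-0.03,0,0,0,0.912,0,-0.239,-0.03,0,0,0,0.912,0,-0.239,-0.03,0,0,0,0.912,0]'

```text
time: 18.97
tcp_pos: [0.5346, 0.0965, 0.1973]
tcp_rot: [0.438, 0.899, -0.0, -0.001]
force: [-0.1, 0.2, 0.1]
finger_gap: 0.0312
gripper_force: 0.0
```

Call:
send_rows --increments '[-0.239,-0.03,0,0,0,0.912,0,-0.239,-0.03,0,0,0,0.912,0,-0.239,-0.03,0,0,0,0.912,0,-0.239,-0.03,0,0,0,0.912,0,-0.239,-0.03,0,0,0,0.912,0]'

```text
time: 19.38
tcp_pos: [0.5461, 0.0688, 0.1972]
tcp_rot: [0.594, 0.805, -0.001, -0.001]
force: [-0.1, -0.5, 0.2]
finger_gap: 0.065
gripper_force: 0.0
```

```bash
python3 - <<'E'
from h import *
s=env.read_state(); print(s["tcp_pos"],s["finger_gap"],s["q"])
rows(now(),T(down(17.4),[*cod(0,0),.083]),1,3)
E
```

```text
[0.54607659 0.06876519 0.19721754] 0.06504455502604775 [-9.02723439e-02  1.68653473e-01  1.70851319e+00 -2.89801172e-04
  1.26653037e+00 -3.89225329e-01]
1 [0.025, 0.048, 4.569, -0.026, -0.007, -0.058]
```

Let the fingers open fully, then descend 114 mm and close.

Call:
send_rows --increments '[0.02,0.04,0,0,0,-0.05,0,0,0,0,0,0,0,0,0,0,0,0,0,0,0,0,0,0,0,0,0,0,0,0,0.6,0,0,0,0]'

```text
time: 19.8
tcp_pos: [0.5489, 0.0705, 0.1865]
tcp_rot: [0.59, 0.807, 0.001, 0.002]
force: [0.9, -0.4, 0.2]
finger_gap: 0.0882
gripper_force: 0.0
```

Call:
send_rows --increments '[0,0,0.8,0,0,0,0,0,0,0.8,0,0,0,0,0,0,0.8,0,0,0,0,0,0,0.6,0,0,0,0,0,0,0.5,0,0,0,0]'

```text
time: 20.22
tcp_pos: [0.5463, 0.0707, 0.0951]
tcp_rot: [0.59, 0.807, -0.0, -0.001]
force: [-0.4, 0.5, -0.9]
finger_gap: 0.088
gripper_force: 0.0
```

Call:
send_rows --increments '[0,0,0.3,0,0,0,0,0,0,0.17,0,0,0,0,0,0,0,0,0,0,0,0,0,0,0,0,0,1,0,0,0,0,0,0,1]'

```text
time: 20.63
tcp_pos: [0.5478, 0.0703, 0.0858]
tcp_rot: [0.591, 0.807, 0.0, 0.001]
force: [-0.6, -0.7, 0.5]
finger_gap: 0.0768
gripper_force: 0.0
```

Call:
send_rows --increments '[0,0,0,0,0,0,1,0,0,0,0,0,0,1,0,0,0,0,0,0,1,0,0,0,0,0,0,1,0,0,0,0,0,0,1]'

```text
time: 21.05
tcp_pos: [0.5471, 0.0702, 0.0853]
tcp_rot: [0.591, 0.807, -0.0, 0.0]
force: [-3.0, -1.0, 4.9]
finger_gap: 0.056
gripper_force: 29.9
```

Call:
send_rows --increments '[0,0,-0.2,0,0,0,1,0,0,-0.4,0,0,0,1,0,0,-0.5,0,0,0,1,0,0,-0.6,0,0,0,1,0,0,-0.6,0,0,0,1]'

```text
time: 21.47
tcp_pos: [0.5469, 0.0704, 0.1437]
tcp_rot: [0.591, 0.807, -0.0, -0.0]
force: [0.2, 0.2, -3.6]
finger_gap: 0.0555
gripper_force: 29.9
```

Call:
send_rows --increments '[0,0,-0.6,0,0,0,1,0,0,-0.6,0,0,0,1,0,0,-0.6,0,0,0,1,0,0,-0.6,0,0,0,1,0,0,-0.6,0,0,0,1]'

```text
time: 21.88
tcp_pos: [0.5469, 0.0704, 0.2192]
tcp_rot: [0.591, 0.807, 0.0, 0.0]
force: [-0.3, 0.4, -3.7]
finger_gap: 0.0559
gripper_force: 29.9
```

Call:
send_rows --increments '[0,0,-0.6,0,0,0,1,0,0,-0.6,0,0,0,1,0,0,-0.6,0,0,0,1,0,0,-0.6,0,0,0,1,0,0,-0.3,0,0,0,1]'

```text
time: 22.3
tcp_pos: [0.5476, 0.0703, 0.288]
tcp_rot: [0.591, 0.807, 0.001, 0.001]
force: [1.1, 0.0, -2.3]
finger_gap: 0.0559
gripper_force: 29.9
```

```bash
python3 - <<'E'
from h import *
s=env.read_state(); print(s["time"],s["q"],s["finger_gap"],s["gripper_force"],s["tcp_pos"])
c=cap("scene")
for k in ("coder","latch_post"):
  for d in nets.spot_point("scene",k)[:2]: print(k,d["conf"],w(c,d["position"]))
E
```

```text
22.3 [-8.72749331e-02  8.88962326e-02  1.60970852e+00  2.79885499e-05
  1.43952325e+00 -3.94654930e-01] 0.05594075907703018 29.884342129547292 [0.5476036  0.07034496 0.28801638]
coder 0.78 [ 0.5081277  -0.12442093 -0.00593101]
coder 0.63 [0.54475842 0.07372149 0.21085382]
latch_post 0.48 [ 0.49138175 -0.14215803  0.13358483]
```

Call:
send_rows --increments '[0,0,0,-0.4,0,0,1,0,0,0,-0.7,0,0,1,0,0,0,-0.7,0,0,1,0,0,0,-0.7,0,0,1,0,0,0,-0.7,0,0,1]'

```text
time: 22.87
tcp_pos: [0.5462, 0.0704, 0.2833]
tcp_rot: [0.586, 0.8, 0.103, 0.075]
force: [0.2, 1.0, -3.5]
finger_gap: 0.0558
gripper_force: 29.9
```

Call:
send_rows --increments '[0,0,0,-0.7,0,0,1,0,0,0,-0.7,0,0,1,0,0,0,-0.7,0,0,1,0,0,0,-0.7,0,0,1,0,0,0,-0.7,0,0,1]'

```text
time: 23.28
tcp_pos: [0.546, 0.0704, 0.2833]
tcp_rot: [0.57, 0.778, 0.214, 0.156]
force: [-0.0, 0.5, -3.3]
finger_gap: 0.0558
gripper_force: 29.9
```

Call:
send_rows --increments '[0,0,0,-0.7,0,0,1,0,0,0,-0.7,0,0,1,0,0,0,-0.7,0,0,1,0,0,0,-0.7,0,0,1,0,0,0,-0.3,0,0,1]'

```text
time: 23.7
tcp_pos: [0.5451, 0.0706, 0.2819]
tcp_rot: [0.546, 0.746, 0.308, 0.225]
force: [0.2, 0.2, -3.3]
finger_gap: 0.0559
gripper_force: 29.9
```

Call:
send_rows --increments '[0,0,0,0,0,0,1,0,0,0,0,0,0,1,0,0,0,0,0,0,1,0,0,0,0,0,0,1,0,0,0,0,0,0,1]'

```text
time: 24.12
tcp_pos: [0.5473, 0.0704, 0.285]
tcp_rot: [0.546, 0.746, 0.308, 0.226]
force: [0.3, 0.1, -3.3]
finger_gap: 0.056
gripper_force: 29.9
```

```bash
python3 - <<'E'
from h import *
np.set_printoptions(precision=4,suppress=True)
s=env.read_state(); A=now(); print(s["time"],s["q"],s["finger_gap"],s["gripper_force"],s["tcp_pos"],"tilt",np.degrees(np.arccos(-A[2,2])),"underside",A[:3,3]+.085*A[:3,2])
c=cap("scene")
for d in nets.spot_point("scene","coder")[:2]: print(d["conf"],w(c,d["position"]))
u,v=px(c,A[:3,3]).astype(int); save(c,"pics/h5.png",(u-70,v-55,u+70,v+55),5)
E
```

```text
24.1167 [-0.3448 -0.3689  2.2029  0.6726  0.7583 -1.0206] 0.055991689379054126 29.89746094194743 [0.5473 0.0704 0.285 ] tilt 44.9017418467014 underside [0.6045 0.0886 0.2248]
0.72 [0.5333 0.0485 0.3078]
0.6 [ 0.5116 -0.123  -0.0046]
```

View pics/h5.png

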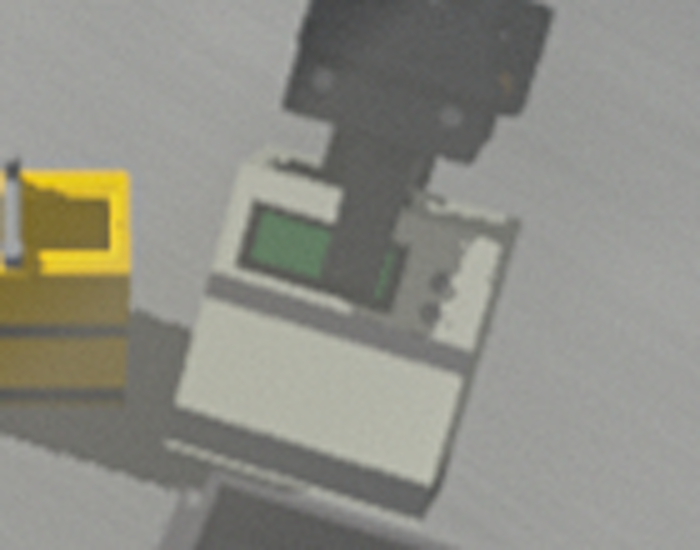

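The coder is held at 44.9° with its underside at about 0.22 m and the lowest edge at about 0.20 m, steady and clear. Handing in.

```bash
python3 -c "
from bench import env
print(env.finish_job())"
```

```text
the job is handed in; nothing more can be done
None
```

I handed the job in with the cartridge seated, the latch swung shut and the coder held at about 45°, lower end about 20 cm above the bench and clear of everything; the hand-in gave no verdict, and I did not re-check latch and cartridge after the tilt.

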